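# Pull the drying bay's draught flap shut with the hook pole

## Task

Take the hook pole by its red band, put its hook through the brass ring eye of the blue draught flap and draw the flap upright, gently and without slamming it, past its spring catch until it is fully home. Keep a steady pull of about 10 N on it against the stop for a second, by the hook and never touching the flap with the gripper. Then unhook the pole and lay it back in its wooden rest, leaving the flap shut and the other things on the table where they were.

Things in the scene. Friction and masses are not known exactly. Their poses are not given: they have to be found in the camera images.
- bay: White drying bay fixed to the table, 240 mm wide, 200 deep, base 140 high. Origin on the table under the flap's hinge; x points from its front into the bay, away from the robot, y left seen from the robot, z up; turned a little about z. Behind the front frame stand clear side panes (y = +-116 mm) and a back pane (x = 186 mm), 120 mm high on the base; open at the top.
- hinge (a point): Middle of the flap's hinge line, at bay x = 0, y = 0, z = 150 mm; the hinge runs level along the bay's y (axes of the bay). The aluminium front frame stands in this plane, 12 mm thick either way: sill at z = 140 mm, opening 204 mm wide, underside of the header at z = 324 mm; a spring catch hangs from it at x = 16, y = -60 mm, down to z = 301; a stop screw sticks out in front at y = 88, z = 288 mm.
- flap (a joint): Angle of the flap: 0 upright, growing as it leans back into the bay, away from the robot; starts at 0.6 to 0.95 rad. Stiff hinge, stays where left; drawing it takes 2 to 5 N at the eye. From 0.16 to 0.1 rad the spring catch resists (up to 14 N in all), then it snaps past and stays. Fully home is against a hard stop screw, set anew each time somewhere from 0 to 0.052 rad.
- eye (a point): Centre of the brass ring eye on the flap's robot side: 7 mm wire, 30 mm clear inside; the hole's axis is the bay's y, so the hook goes in sideways. In the flap's frame (origin on the hinge, z up the flap, equal to the bay's axes when shut; also this point's axes) at x = -30, y = 20, z = 115 mm. Flap: blue panel 196 mm wide, 149 high, 8 thick. More than 18 N from the pole is too much.
- pole_grip (a point): Centre of the red band on the pole, where it is gripped: wooden handle 22 mm square, reaching 100 mm back and 70 mm forward of here, then a dark steel rod 8 mm thick along +x to x = 165 mm, where it turns square to +y and ends at y = 40 mm (an L-shaped hook lying flat). Pole axes: x towards the hook, y along the hook's pin, z up. 0.16 kg, level in the rest at the start.
- hook_pin (a point): Middle of the hook's free pin, at x = 165, y = 22 mm of the pole; the pin is 8 mm thick, runs along the pole's y and stands free from y = 4 to 40 mm. Axes of the pole.
- rest_seat (a point): Where the red band lies when the pole is in its rest: 61 mm above the table. Fixed wooden stand, base 160 x 90 x 8 mm, with two forks 55 mm before and behind this point along its x: flat seat at z = 50 mm between two 12 mm high prongs, about 35 mm apart and flaring upward. The pole's x lies along the rest's x. Left or right of the bay.
- water_jar: Glass jar, 70 mm wide, 85 mm high, to be left alone. Origin under its centre.
- paint_a: Red paint bottle, 44 mm wide, 100 mm high, to be left alone. Origin under its centre.
- paint_b: Yellow paint bottle, 44 mm wide, 100 mm high, to be left alone. Origin under its centre.
- dish: White china dish, 110 mm wide, 18 mm high, to be left alone. Origin under its centre.
- paper_cup: White cup, 66 mm wide, 80 mm high, to be left alone. Origin under its centre.
- brush: Brush lying on the table, to be left alone. Origin at its underside.
- pole: The hook pole as a whole; origin at the red band's centre, axes as for pole_grip.

How it is judged (in metres and radians):
On the way, in this order (a step that is already met when the one before it is completed fails the run):
1. the hook's pin is through the ring eye, the flap still open (distance between hook_pin and eye below 0.018 m and value of joint flap above 0.3 rad), for 0.1 s.
2. the flap is fully home and held by the hook with a pull of 7 to 18 N for 0.6 s (distance between hook_pin and eye below 0.024 m and value of joint flap below 0.08 rad and contact force between pole and flap above 7 N), for 0.6 s.
At the end, for the whole second after the job is handed in: The flap is fully shut (under 0.08 rad, past its catch); the pole lies at rest and released in the forks of its rest, its red band within 30 mm of the seat point horizontally and 6 mm in height, along the rest within 0.15 rad (value of joint flap below 0.08 rad and horizontal distance between pole_grip and rest_seat below 0.03 m and z of pole_grip in the frame of rest_seat between -0.006 and 0.006 m and angle between the x axis of pole_grip and the x axis of rest_seat, either way round below 0.15 rad and linear speed of pole below 0.02 m/s and contact force between pole and the fingers below 0.1 N); the robot touches nothing.
It fails at once if the pole and the flap press on each other with more than 18 N (contact force between pole and flap above 18 N).
It fails at once if the flap is slammed: it closes faster than 2 rad/s (velocity of joint flap below -2 rad/s).
It fails at once if the gripper or arm touches the flap (contact force between any of the fingers, the arm and flap above 0.5 N).
It fails at once if another thing on the table is moved by more than 30 mm (distance of any of water_jar, paint_a, paint_b, dish, paper_cup, brush from where it was at the start of the episode above 0.03 m).
It also fails if it takes over 72 s, if anything falls off the work surface, if the arm or the gripper's body presses on something with over 40 N, if the wrist force passes 120 N, or if a joint passes its speed limit or range.

## Robot

A 6-joint arm with a two-finger parallel gripper is mounted at the origin on the work surface. World frame = base frame: x ahead of the robot, y to its left, z up, the work surface at z = 0. Lengths are in mm, angles in rad, forces in N, time in s.
With the tool pointing down it reaches from about 250 to 800 mm from the base axis. Payload 8.5 kg.
Tool frame: the origin (TCP) lies at the very end of the fingers, on their centre line; the grasp point (between the pads) lies 19 mm behind it (env.tcp_to_grasp is the distance from the TCP to the grasp point, in mm); z points along the fingers, y is the direction in which the jaws open and shut (so a half turn about z gives the same grasp; the last joint's range is limited). The gripper opens to 85 mm and grips with 20 to 120 N. Pads are 22 mm wide; open, the fingers measure 114 mm over their backs; the gripper's body (76 mm by 85 mm) begins 54 mm behind the grasp point. The pads swing forward as they close: fully open they stand 13 mm farther back than shut.
Start: joints at [1.177, 0.238, -0.013, 1.319, 0, 1.571], TCP at [201.424, 484.775, 231.276] pointing down, gripper open.
Joint ranges: [-2.66, 2.66], [-1.03, 1.9], [-1.14, 1.46], [-1.82, 2.27], [-1.45, 1.34], [-3.14, 3.14]. Speed limits (rad/s): [2.22, 2.22, 2.79, 3.14, 3.14, 3.14].

## Interface

Orientations are given as a rotation vector (axis times angle).
In Python, from bench import env, vision, sign_off gives the robot as it stands.
- The arm moves only by the tool jog_arm, never from a script. Its argument "rows" is one flat list of numbers, 7 for each row, row after row: the shift along the tool's x, y, z in mm, then the turn, a rotation vector about the tool's x, y, z in degrees, then the closure, from 0 (fully open) to 1 (shut). In form: [x, y, z, ax, ay, az, jaw, x, y, z, ax, ay, az, jaw, ...]. A call has exactly 5 rows; each row is the pose to reach, as a shift and turn from the pose commanded when the call began, along the tool's axes at that moment; what a row does not reach only later rows make up. A row lasts 1/10 s, in which the tool goes at most 50 mm and 8.59 degrees, less where a joint would pass 70% of its speed; a pose out of reach is approached as far as the arm can. A call with a gripper value outside its range is refused whole. The fingers move at their own pace and stop on an object; the grip force is fixed at half the most. Time passes only in rows, so rows that repeat a pose let the fingers close, or fill a call up. It gives the time, the measured TCP pose, the force and the opening at its end, in the units of the state.
- env.sense(): the state, without advancing time (a new reading comes with each control period).
- vision.snapshot(name): name is "side" or "top" or "wrist"; returns a dict with "pixels" (400x640x3 uint8, red, green, blue), "intrinsics" (3x3 intrinsics, pixels), "distortion" ([k1, k2, p1, p2, k3] as OpenCV has them; the pictures are not rectified), "eye" and "orientation" of the camera in the world; the wrist camera has in their place "T_tool_cam" (4x4, takes a point from camera to tool coordinates, whose origin is the TCP and whose axes are the flange's). Camera axes: x right, y up, looking along -z (the intrinsics and any distortion apply to the point x, -y, -z); pixel columns grow to the right and rows downward; lengths in mm; the calibration is good to about 2 mm. A picture is of the moment at which its call begins: read the wrist's pose just before it. There is no depth.
- sign_off(): hands the job in, once; it reports no verdict.
The state is a dict: "time": time; "joint_positions": joint angles; "dq": joint speeds; "joint_torque": joint torques, N m; "ee_pos": TCP position; "eef_rot": TCP orientation; "contact_force": force on the tool from outside, world axes, zero at the start; "moment": the same for the moment, N m; "gripper_width": finger opening in mm.
Only numpy, scipy, OpenCV 4.12 (cv2) and the standard library are available. Lean on these libraries where they do the work, as an engineer would, in place of code of your own. Each camera call takes 0.05 s, during which the arm holds its last target. There are 200 camera calls.

## Working session

There is one attempt and no reset: what is moved stays moved. The work goes in short steps, Python scripts to look and compute and a tool call to move; the robot and the scene stay as the last step left them, time stands still between calls to the robot, and variables do not carry over. Pictures are saved under pics/ and viewed, about 8 in all and at most 12, crops included, and the job is handed in when it is done.

Besides the shell and the picture viewer there is one more tool, called after "Call:" in YAML: its name, and indented under it one key for each argument. jog_arm: Moves the arm, as the interface text tells. Its arguments: {"type":"object","properties":{"rows":{"type":"array"}},"required":["rows"]}

```bash
ls; mkdir -p pics
cat > h.py <<'E'
import numpy as np,cv2
from scipy.spatial.transform import Rotation as R
from bench import env,vision,sign_off
def snap(n):
    s=env.sense();d=vision.snapshot(n)
    if n=="wrist":
        T=np.eye(4);T[:3,:3]=R.from_rotvec(s["eef_rot"]).as_matrix();T[:3,3]=s["ee_pos"]
        C=T@np.array(d["T_tool_cam"])
    else:
        C=np.eye(4);o=np.array(d["orientation"],float)
        C[:3,:3]=o if o.shape==(3,3) else R.from_rotvec(o).as_matrix();C[:3,3]=d["eye"]
    d["C"]=C;d["K"]=np.array(d["intrinsics"],float);d["D"]=np.array(d["distortion"],float)
    d["pixels"]=np.array(d["pixels"],np.uint8);return d
def ray(d,uv):
    p=cv2.undistortPoints(np.array(uv,float).reshape(-1,1,2),d["K"],d["D"]).reshape(-1,2)
    v=np.c_[p[:,0],-p[:,1],-np.ones(len(p))]@d["C"][:3,:3].T
    return d["C"][:3,3],v/np.linalg.norm(v,axis=1,keepdims=True)
def onz(d,uv,z):
    o,v=ray(d,uv);return o+v*((z-o[2])/v[:,2])[:,None]
def proj(d,P):
    P=np.array(P,float).reshape(-1,3);q=(P-d["C"][:3,3])@d["C"][:3,:3]
    q=q*[1,-1,-1];return cv2.projectPoints(q,np.zeros(3),np.zeros(3),d["K"],d["D"])[0].reshape(-1,2)
def tri(d1,u1,d2,u2):
    A=[];b=[]
    for d,u in((d1,u1),(d2,u2)):
        o,v=ray(d,[u]);M=np.eye(3)-np.outer(v[0],v[0]);A.append(M);b.append(M@o)
    return np.linalg.lstsq(np.vstack(A),np.hstack(b),rcond=None)[0]
def save(d,f,box=None,sc=1):
    im=d["pixels"][:,:,::-1]
    if box:im=im[box[1]:box[3],box[0]:box[2]]
    cv2.imwrite("pics/"+f,cv2.resize(im,None,fx=sc,fy=sc,interpolation=cv2.INTER_CUBIC))
E
python3 - <<'E'
from h import *
import pickle
s=env.sense();print(s)
for n in("top","side"):
    d=snap(n);save(d,n+"0.png");pickle.dump(d,open(n+"0.pkl","wb"));print(n,d["eye"],d["orientation"],d["K"],d["D"])
print(env.tcp_to_grasp)
E
```

```text
pics
{'time': 0.0, 'joint_positions': array([ 1.17700292e+00,  2.38770605e-01, -1.42573450e-02,  1.31920868e+00,
       -1.56634351e-05,  1.57079285e+00]), 'dq': array([ 2.49590807e-04, -2.03016018e-03, -2.98455101e-04,  2.48155625e-04,
       -8.34959139e-05,  1.15248054e-03]), 'joint_torque': array([ 1.50425367e-03, -5.38775432e+01,  3.46433473e+01,  1.85617805e-02,
        8.17658884e-05, -3.20604791e-06]), 'ee_pos': array([201.28207179, 484.42525535, 230.68176673]), 'eef_rot': array([-6.14522526e-01, -3.08063106e+00,  2.22333245e-03]), 'contact_force': array([ 0.36579501, -0.27850502,  0.58964567]), 'moment': array([-0.00427759, -0.00070403,  0.00150071]), 'gripper_width': 85.05841904473236}
top [ 502.9285828    21.72087794 1185.70045751] [ 0.03319215 -0.06857764 -1.58552149] [[367.16452609   0.         321.14340149]
 [  0.         367.16452609 199.47360141]
 [  0.           0.           1.        ]] [-0.07187263  0.          0.          0.          0.        ]
side [  74.62694772 -768.82443205 1150.83864261] [ 0.73874158 -0.21321482 -0.57401341] [[444.76694343   0.         320.33283453]
 [  0.         444.76694343 198.40357228]
 [  0.           0.           1.        ]] [0.03613028 0.         0.         0.         0.        ]
18.700000000000003
```

View pics/top0.png

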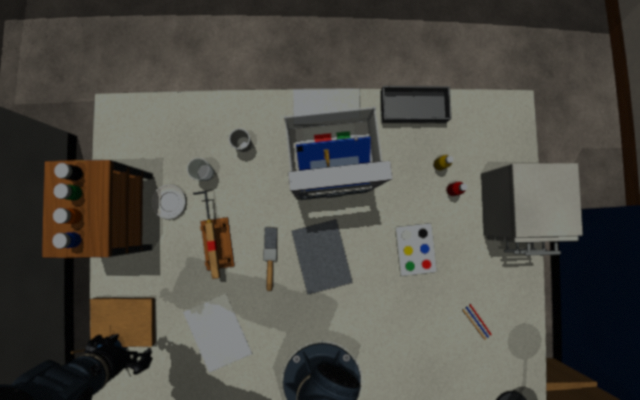

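View pics/side0.png

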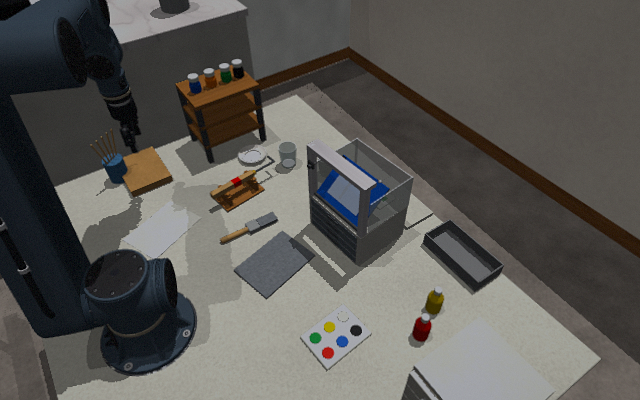

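Top: bay about (338,150), pole in the rest about (212,245) with its hook near (203,193), jar (203,172), dish (170,202), cup (242,142) and paints at right. Side: red band at (236,181), eye not clear. I'll zoom both.

Run:
```python
from h import *
import pickle
t=pickle.load(open("top0.pkl","rb"));s=pickle.load(open("side0.pkl","rb"))
a=cv2.resize(t["pixels"][90:290,150:400,::-1],(800,640))[:,:]
for d,n in((t,"t"),(s,"s")):
    h=cv2.cvtColor(d["pixels"],cv2.COLOR_RGB2HSV)
    m=(((h[...,0]<6)|(h[...,0]>174))&(h[...,1]>180)&(h[...,2]>70)).astype(np.uint8)
    _,_,st,c=cv2.connectedComponentsWithStats(m)
    print(n,[(x[4],y.round(1).tolist()) for x,y in zip(st,c) if 8<x[4]<5000])
A=cv2.resize(t["pixels"][100:290,165:400,::-1],None,fx=3.4,fy=3.1,interpolation=cv2.INTER_CUBIC)[:590]
cv2.imwrite("pics/t1.png",cv2.convertScaleAbs(A,alpha=1.6))
B=cv2.resize(s["pixels"][130:270,205:415,::-1],None,fx=3.8,fy=3.8,interpolation=cv2.INTER_CUBIC)
cv2.imwrite("pics/s1.png",cv2.convertScaleAbs(B,alpha=1.5))
```

```text
t [(np.int32(85), [322.3, 137.2]), (np.int32(44), [455.8, 186.6]), (np.int32(64), [211.2, 245.3]), (np.int32(44), [426.0, 263.9])]
s [(np.int32(36), [235.6, 180.1]), (np.int32(132), [422.7, 325.3]), (np.int32(92), [327.5, 352.5])]
```

View pics/t1.png

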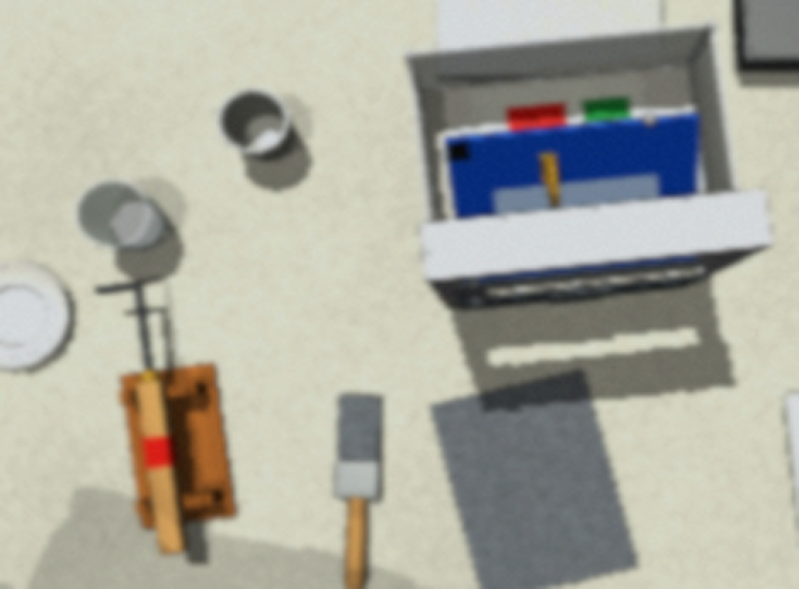

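View pics/s1.png

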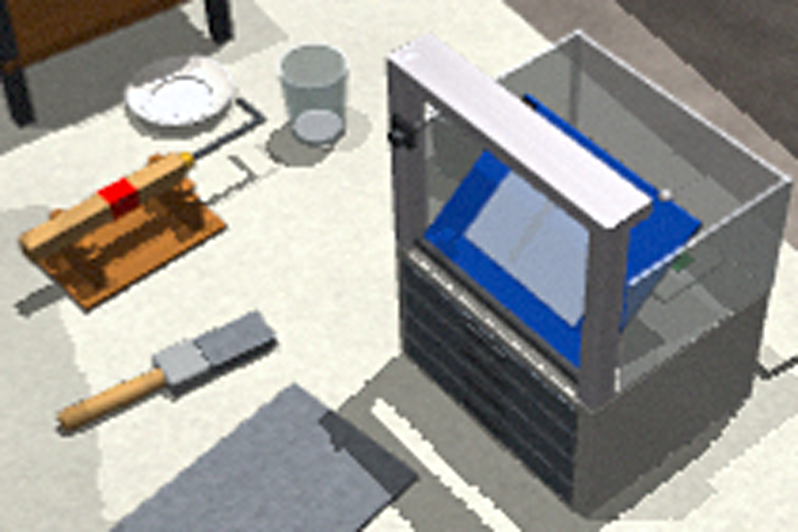

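The pin points to the robot's left (+y). It can enter the eye sideways from the eye's right, moving +y. Next I triangulate the header corners and the pole points.

Run:
```python
from h import *
import pickle
t=pickle.load(open("top0.pkl","rb"));s=pickle.load(open("side0.pkl","rb"))
T=lambda x,y:(165+x/3.4,100+y/3.1)
S=lambda x,y:(205+x/3.8,130+y/3.8)
P={}
for n,a,b in(("LF",(425,280),(388,58)),("LB",(425,228),(435,33)),("RF",(770,243),(610,228)),("RB",(765,190),(652,203)),
 ("backL",(408,57),(578,33)),("backR",(712,28),(792,183)),
 ("hookcorner",(138,287),(265,120)),("pintip",(97,290),(238,100)),("handlefront",(150,375),(188,157)),("handleback",(172,550),(25,243)),("flapTL",(452,135),(527,95)),("flapTR",(697,115),(700,228)) ):
    P[n]=tri(t,T(*a),s,S(*b)); print(n,P[n].round(1), (proj(t,P[n])[0]-T(*a)).round(1))
print("band",tri(t,(211.2,245.3),s,(235.6,180.1)).round(1), onz(t,[(211.2,245.3)],72).round(1))
print("pole top z72",onz(t,[T(150,375),T(172,550)],72).round(1),"rod z61",onz(t,[T(138,287),T(97,290),T(150,370)],61).round(1))
```

```text
LF [583.5  72.5 333.5] [ 0.7 -1.4]
LB [623.4  71.  339.4] [ 1.  -1.9]
RF [ 607.8 -165.4  335.2] [ 0.7 -1.2]
RB [ 647.6 -162.8  334.3] [ 0.5 -0.8]
backL [778.3  88.2 255.3] [ 0.8 -1.5]
backR [ 802.7 -145.5  252.1] [ 1.  -1.7]
hookcorner [607.3 349.4  56.4] [ 0.9 -1.6]
pintip [602.5 388.2  56.8] [ 0.5 -0.8]
handlefront [518.4 336.2  65.7] [ 0.7 -1.2]
handleback [346.1 317.3  68. ] [ 0.4 -0.7]
flapTL [709.8  58.2 244.4] [-0.1  0.1]
flapTR [ 728.7 -132.5  237.2] [ 0.4 -0.7]
band [443.  329.8  69.2] [[441.1 330.3  72. ]]
pole top z72 [[514.6 336.6  72. ]
 [344.6 317.4  72. ]] rod z61 [[602.  350.9  61. ]
 [599.6 388.3  61. ]
 [519.6 339.7  61. ]]
```

```bash
cat >> h.py <<'E'
def Rt(yaw): # tool down, tool x along world yaw
    c,s=np.cos(yaw),np.sin(yaw);return np.array([[c,s,0],[s,-c,0],[0,0,-1]])
def jog(p,yaw,Rm=None):
    s=env.sense();A=R.from_rotvec(s["eef_rot"]).as_matrix();B=Rt(yaw) if Rm is None else Rm
    print("t",round(s["time"],2),"pos",np.round(s["ee_pos"],1),"yaw",round(float(np.arctan2(A[1,0],A[0,0])),4),"F",np.round(s["contact_force"],1),"w",round(s["gripper_width"],1))
    print("jog",np.round(A.T@(np.array(p)-s["ee_pos"]),1),np.round(np.degrees(R.from_matrix(A.T@B).as_rotvec()),2))
E
python3 - <<'E'
from h import *
d=snap("wrist");print(np.round(d["T_tool_cam"],3),d["K"])
jog([400,330,230],0.11+np.pi); jog([400,330,230],0.11)
E
```

```text
[[ 1.00000e-03  9.50000e-01  3.13000e-01  7.98490e+01]
 [ 1.00000e+00 -1.00000e-03  1.00000e-03 -1.13000e-01]
 [ 1.00000e-03  3.13000e-01 -9.50000e-01 -1.42069e+02]
 [ 0.00000e+00  0.00000e+00  0.00000e+00  1.00000e+00]] [[311.40365148   0.         327.04860224]
 [  0.         311.40365148 208.05894362]
 [  0.           0.           1.        ]]
t 0.15 pos [201.3 484.5 230.8] yaw 2.7478 F [ 0.8  1.  -0.9] w 85.0
jog [-242.8  -66.4    0.9] [-6.000e-02 -2.000e-02 -2.887e+01]
t 0.15 pos [201.3 484.5 230.8] yaw 2.7478 F [ 0.8  1.  -0.9] w 85.0
jog [-242.8  -66.4    0.9] [-2.0000e-02  8.0000e-02  1.5113e+02]
```

Call:
jog_arm:
  rows: [-240, -66, 0, 0, 0, -29, 0, -240, -66, 0, 0, 0, -29, 0, -240, -66, 0, 0, 0, -29, 0, -240, -66, 0, 0, 0, -29, 0, -240, -66, 0, 0, 0, -29, 0]

```text
time: 0.65
ee_pos: [387.1, 339.6, 231.2]
eef_rot: [0.183, -3.136, 0.0]
contact_force: [0.0, 0.9, -0.7]
gripper_width: 85.2
```

Run:
```python
from h import *
jog([441,330,180],0.11+np.pi);print(env.sense()["joint_positions"].round(2))
```

```text
t 0.65 pos [387.1 339.6 231.2] yaw -3.0249 F [ 0.   0.9 -0.7] w 85.2
jog [-52.4 -15.9  51.2] [-0.01 -0.01  0.38]
[ 0.72  0.22 -0.04  1.31 -0.    0.6 ]
```

Call:
jog_arm:
  rows: [-41, -4, 50, 0, 0, 0, 0, -41, -4, 50, 0, 0, 0, 0, -41, -4, 50, 0, 0, 0, 0, -41, -4, 50, 0, 0, 0, 0, -41, -4, 50, 0, 0, 0, 0]

```text
time: 1.15
ee_pos: [426.5, 342.4, 182.5]
eef_rot: [-0.179, 3.136, 0.001]
contact_force: [-0.0, -0.0, 0.8]
gripper_width: 85.7
```

Run:
```python
from h import *
d=snap("wrist");jog([441,330,42.5],0.11+np.pi);save(d,"w1.png")
h=cv2.cvtColor(d["pixels"],cv2.COLOR_RGB2HSV)
m=(((h[...,0]<6)|(h[...,0]>174))&(h[...,1]>160)&(h[...,2]>60)).astype(np.uint8)
_,l,st,c=cv2.connectedComponentsWithStats(m)
for i in range(1,len(st)):
    if st[i][4]>60:
        u=np.array(np.where(l==i))[::-1].T; P=onz(d,u,72);print(st[i][4],c[i],P.mean(0).round(1)); r=cv2.minAreaRect(P[:,:2].astype(np.float32));print(r)
print("handle proj",proj(d,[(518,337,72),(345,318,72)]).round())
```

```text
t 1.2 pos [426.5 342.4 182.6] yaw -3.0277 F [-0.5  0.1  0.9] w 85.2
jog [-12.8 -14.1 140.1] [0.05 0.07 0.22]
817 [309.27784578 218.78335373] [441.3 328.2  72. ]
((441.22601318359375, 328.04583740234375), (28.515958786010742, 22.3332462310791), 6.58665657043457)
handle proj [[311. 296.]
 [308. 100.]]
```

View pics/w1.png

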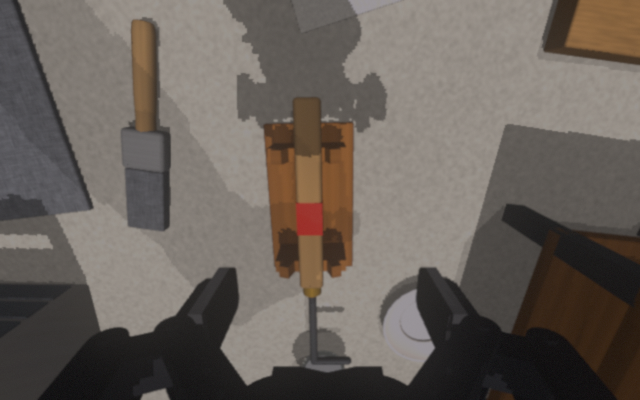

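The wrist view shows the band at (309,219) and the handle lying along the image column, so the yaw agrees. Descending to grasp.

Run:
```python
from h import *
jog([441.3,328.2,43],0.115+np.pi)
```

```text
t 1.2 pos [426.5 342.4 182.6] yaw -3.0277 F [-0.5  0.1  0.9] w 85.2
jog [-12.9 -15.9 139.6] [ 0.05  0.07 -0.06]
```

Call:
jog_arm:
  rows: [-13, -16, 30, 0, 0, 0, 0, -13, -16, 60, 0, 0, 0, 0, -13, -16, 90, 0, 0, 0, 0, -13, -16, 120, 0, 0, 0, 0, -13, -16, 139, 0, 0, 0, 0]

```text
time: 1.7
ee_pos: [440.8, 327.5, 41.4]
eef_rot: [0.179, -3.136, 0.0]
contact_force: [-0.7, -0.8, 0.1]
gripper_width: 85.6
```

Call:
jog_arm:
  rows: [0, 0, 0, 0, 0, 0, 0, 0, 0, 0, 0, 0, 0, 0.5, 0, 0, 0, 0, 0, 0, 1, 0, 0, 0, 0, 0, 0, 1, 0, 0, 0, 0, 0, 0, 1]

```text
time: 2.2
ee_pos: [442.4, 327.5, 43.3]
eef_rot: [-0.176, 3.135, 0.001]
contact_force: [0.1, -0.2, -0.2]
gripper_width: 28.0
```

Call:
jog_arm:
  rows: [0, 0, 0, 0, 0, 0, 1, 0, 0, 0, 0, 0, 0, 1, 0, 0, 0, 0, 0, 0, 1, 0, 0, 0, 0, 0, 0, 1, 0, 0, 0, 0, 0, 0, 1]

```text
time: 2.7
ee_pos: [442.4, 327.6, 43.3]
eef_rot: [-0.176, 3.135, 0.002]
contact_force: [-1.5, -1.6, 6.6]
gripper_width: 21.0
```

Gripped (opening 21 mm, TCP 442.4, 327.6, 43.3). Lifting straight up, then I compute the bay pose and flap angle more carefully from the stored pictures.

Call:
jog_arm:
  rows: [0, 0, -15, 0, 0, 0, 1, 0, 0, -50, 0, 0, 0, 1, 0, 0, -100, 0, 0, 0, 1, 0, 0, -150, 0, 0, 0, 1, 0, 0, -200, 0, 0, 0, 1]

```text
time: 3.2
ee_pos: [441.5, 326.8, 244.4]
eef_rot: [0.176, -3.137, 0.0]
contact_force: [0.8, 0.2, -2.6]
gripper_width: 21.0
```

Run:
```python
from h import *
import pickle
t=pickle.load(open("top0.pkl","rb"));s=pickle.load(open("side0.pkl","rb"))
T=lambda x,y:(165+x/3.4,100+y/3.1)
S=lambda x,y:(205+x/3.8,130+y/3.8)
# blue mask edges in top view per column
h=cv2.cvtColor(t["pixels"],cv2.COLOR_RGB2HSV);m=(h[...,0]>105)&(h[...,0]<125)&(h[...,1]>180)
for u in (303,310,318,345,352,360,366):
    r=np.where(m[120:185,u])[0]+120;print(u,r.min(),r.max(),end=' | ')
print()
h2=cv2.cvtColor(t["pixels"],cv2.COLOR_RGB2HSV);m2=(h2[...,0]>8)&(h2[...,0]<28)&(h2[...,1]>120);m2[:,:315]=0;m2[:,340:]=0;m2[:125]=0;m2[185:]=0
r=np.argwhere(m2);print("ring px",r.min(0),r.max(0),r.mean(0))
# header from z=334 plane in top view
L=onz(t,[T(425,280),T(425,228),T(770,243),T(765,190)],336);print(L.round(1))
b=onz(t,[T(408,57),T(712,28)],260);print(b.round(1))
print(onz(t,[T(550,180)],250).round(1))
```

```text
303 145 168 | 310 144 160 | 318 143 159 | 345 140 156 | 352 140 155 | 360 139 161 | 366 138 161 | 
ring px [150 325] [163 328] [156.07317073 326.6097561 ]
[[ 580.1   74.1  336. ]
 [ 619.3   73.7  336. ]
 [ 604.9 -163.6  336. ]
 [ 645.4 -161.3  336. ]]
[[ 772.8   89.9  260. ]
 [ 795.6 -141.5  260. ]]
[[670. -16. 250.]]
```

Call:
jog_arm:
  rows: [0, 0, -50, 0, 0, 0, 1, 0, 0, -100, 0, 0, 0, 1, 0, 0, -150, 0, 0, 0, 1, 0, 0, -176, 0, 0, 0, 1, 0, 0, -176, 0, 0, 0, 1]

```text
time: 3.7
ee_pos: [442.5, 327.5, 422.1]
eef_rot: [-0.176, 3.132, 0.005]
contact_force: [0.4, 0.2, -2.0]
gripper_width: 20.6
```

Run:
```python
from h import *
jog([658,30,420],0.11+np.pi)
```

```text
t 3.7 pos [442.5 327.5 422.1] yaw -3.0293 F [ 0.4  0.2 -2. ] w 20.6
jog [-180.8 -319.8    2.1] [0.17 0.3  0.13]
```

Call:
jog_arm:
  rows: [-20, -35, 0, 0, 0, 0, 1, -45, -78, 0, 0, 0, 0, 1, -70, -120, 0, 0, 0, 0, 1, -92, -163, 0, 0, 0, 0, 1, -110, -195, 0, 0, 0, 0, 1]

```text
time: 4.2
ee_pos: [574.0, 143.2, 417.0]
eef_rot: [0.174, -3.135, 0.001]
contact_force: [0.2, 1.0, -1.4]
gripper_width: 21.0
```

Call:
jog_arm:
  rows: [-20, -35, 0, 0, 0, 0, 1, -40, -70, 0, 0, 0, 0, 1, -60, -105, 0, 0, 0, 0, 1, -71, -125, 0, 0, 0, 0, 1, -71, -125, 0, 0, 0, 0, 1]

```text
time: 4.7
ee_pos: [659.2, 26.5, 415.3]
eef_rot: [0.171, -3.133, 0.001]
contact_force: [0.7, 0.5, -0.8]
gripper_width: 21.0
```

Run:
```python
from h import *
import pickle
d=snap("wrist");jog([658,30,420],0.11+np.pi);d["pixels"]=cv2.convertScaleAbs(d["pixels"],alpha=1.5);save(d,"w2.png");pickle.dump(d,open("w2.pkl","wb"))
```

```text
t 4.75 pos [658.4  28.1 416. ] yaw -3.0317 F [-0.1  1.2 -1.9] w 21.2
jog [ 0.2  2.  -4. ] [ 0.01 -0.18 -0.01]
```

View pics/w2.png

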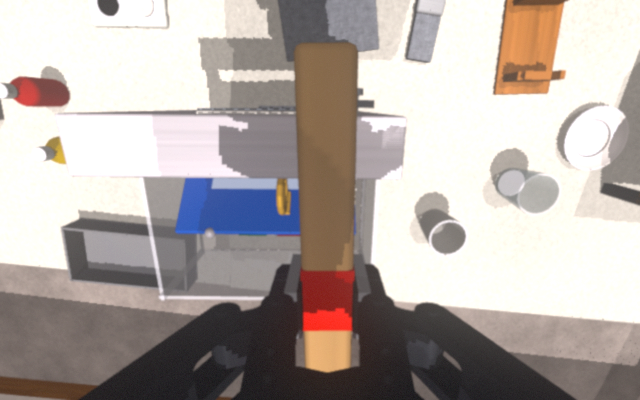

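Wrist view: header from (60,115) to (403,178), flap's top edge along row 232 from column 180, brass ring at about (284,197), back pane at row 297. I compute the bay frame and flap angle from these.

Run:
```python
from h import *
import pickle
from scipy.optimize import brentq
d=pickle.load(open("w2.pkl","rb"))
px=d["pixels"];h=cv2.cvtColor(px,cv2.COLOR_RGB2HSV)
g=cv2.cvtColor(px,cv2.COLOR_RGB2GRAY).astype(int)
for u in(80,110,140,385,395):
    c=np.diff(g[:,u]);print(u,[ (int(r),int(c[r])) for r in np.argsort(-abs(c[95:200]))[:4]+95])
for v in(130,150,165):
    c=np.diff(g[v]);print(v,[(int(r),int(c[r])) for r in range(40,110) if abs(c[r])>30],[(int(r),int(c[r])) for r in range(370,420) if abs(c[r])>30])
m=(h[...,0]>105)&(h[...,0]<125)&(h[...,1]>180)
fl=[(u,np.where(m[170:260,u])[0].max()+170.5) for u in(185,190,195,225,240,250,265,296)];print(fl)
print("blue left col",[(v,np.where(m[v,150:300])[0].min()+150) for v in (185,200,215,225,230)])
k=(h[...,0]>8)&(h[...,0]<30)&(h[...,1]>130);k[:,:270]=0;k[:,298:]=0;k[:170]=0;k[225:]=0
r=np.argwhere(k);print("ring",r.min(0),r.max(0),r.mean(0))
for z in(330,336,342):print(z,onz(d,[(61,115),(404,117),(67,177),(403,178)],z).round(1).tolist())
print("back",onz(d,[(163,297),(230,298)],260).round(1))
pickle.dump((fl,r),open("f.pkl","wb"))
```

```text
80 [(111, -45), (114, 35), (113, 31), (112, -28)]
110 [(111, -56), (113, 48), (114, 33), (110, -31)]
140 [(110, -69), (113, 52), (111, -43), (114, 38)]
385 [(113, -58), (116, 53), (174, 37), (114, -34)]
395 [(114, -44), (116, 40), (117, 39), (125, -38)]
130 [] [(370, 39), (377, -32), (405, 31)]
150 [(42, -34), (43, -51), (44, -33), (62, 32)] [(403, 42)]
165 [] []Traceback (most recent call last):
  File "<stdin>", line 12, in <module>
    return umr_maximum(a, axis, None, out, keepdims, initial, where)
ValueError: zero-size array to reduction operation maximum which has no identity
```

Run:
```python
from h import *
import pickle
from scipy.optimize import brentq
d=pickle.load(open("w2.pkl","rb"))
px=d["pixels"];h=cv2.cvtColor(px,cv2.COLOR_RGB2HSV)
print(h[225,185:300:10].tolist(),h[197,278:292:2].tolist())
m=(h[...,0]>105)&(h[...,0]<130)&(h[...,1]>130)&(px[...,2]>60)
fl=[]
for u in(185,190,195,225,240,250,265,290):
    q=np.where(m[170:260,u])[0]
    if len(q):fl.append((u,q.max()+170.5))
print(fl)
for v in (185,200,215,225,230):
    q=np.where(m[v,150:300])[0]; print(v,q.min()+150 if len(q) else None,end=';')
k=(h[...,0]>8)&(h[...,0]<30)&(h[...,1]>130);k[:,:270]=0;k[:,298:]=0;k[:170]=0;k[225:]=0
r=np.argwhere(k);print("ring",r.min(0),r.max(0),r.mean(0))
for z in(330,336,342):print(z,onz(d,[(61,113),(404,116),(67,177),(403,178)],z).round(1).tolist())
print("back",onz(d,[(163,297),(230,298)],260).round(1))
pickle.dump((fl,r),open("f.pkl","wb"))
```

```text
[[111, 177, 184], [110, 184, 184], [111, 169, 160], [112, 172, 160], [110, 175, 160], [111, 175, 159], [111, 178, 159], [111, 181, 159], [111, 173, 159], [111, 182, 158], [111, 181, 158], [111, 178, 158]] [[20, 168, 222], [19, 170, 225], [19, 155, 164], [18, 136, 129], [18, 147, 135], [18, 156, 162], [13, 81, 135]]
[(185, np.float64(233.5)), (190, np.float64(233.5)), (195, np.float64(233.5)), (225, np.float64(233.5)), (240, np.float64(233.5)), (250, np.float64(234.5)), (265, np.float64(234.5)), (290, np.float64(233.5))]
185 185;200 182;215 179;225 177;230 175;ring [180 277] [213 289] [197.03954802 282.66384181]
330 [[604.5, -168.9, 330.0], [580.4, 71.6, 330.0], [651.0, -171.3, 330.0], [624.2, 79.1, 330.0]]
336 [[603.9, -163.9, 336.0], [580.4, 70.2, 336.0], [649.2, -166.3, 336.0], [623.1, 77.5, 336.0]]
342 [[603.2, -159.0, 342.0], [580.4, 68.8, 342.0], [647.3, -161.3, 342.0], [621.9, 75.9, 342.0]]
back [[ 800.2 -142.3  260. ]
 [ 793.   -67.9  260. ]]
```

```bash
cat >> h.py <<'E'
O=np.array([604,-45.6,0]);YB=0.10
RB=R.from_euler("z",YB).as_matrix()
def bay(p):return O+RB@np.array(p,float)
def tobay(p):return RB.T@(np.array(p)-O)
def flap(p,th):
    x,y,z=p;return bay([x*np.cos(th)+z*np.sin(th),y,150-x*np.sin(th)+z*np.cos(th)])
E
python3 - <<'E'
from h import *
import pickle
from scipy.optimize import brentq
d=pickle.load(open("w2.pkl","rb"));t=pickle.load(open("top0.pkl","rb"))
for xx in(-4,4):
  print(xx,brentq(lambda th:proj(d,flap([xx,0,149],th))[0,1]-234,0.3,1.2))
a=np.linspace(0,2*np.pi,60)
ring=lambda dd,th:np.array([proj(dd,flap([-30+22*np.cos(q),20,115+22*np.sin(q)],th))[0] for q in a])
for th in(.7,.75,.8,.85,.9):
    p=ring(d,th);q=ring(t,th);print(th,p.min(0).round(),p.max(0).round(),"centre",proj(d,flap([-30,20,115],th)).round(),"top",q.min(0).round(1),q.max(0).round(1), "topedge",proj(t,flap([4,80,149],th)).round(1),proj(t,flap([-4,80,149],th)).round(1))
print("flap left edge",[proj(d,flap([-4,-98,149],th)).round() for th in(.75,.85)])
E
```

```text
-4 0.9030062659474862
4 0.8493278834290107
0.7 [277. 157.] [284. 202.] centre [[281. 179.]] top [327.7 155.6] [329.9 172.8] topedge [[303.3 148.1]] [[303.5 150. ]]
0.75 [278. 162.] [284. 206.] centre [[281. 184.]] top [327.4 153.7] [329.6 170.9] topedge [[303.1 146.4]] [[303.3 148.2]]
0.8 [279. 166.] [285. 210.] centre [[282. 188.]] top [327.2 152. ] [329.3 169. ] topedge [[302.9 144.8]] [[303.1 146.5]]
0.85 [279. 171.] [285. 214.] centre [[283. 192.]] top [326.9 150.3] [329.  167.3] topedge [[302.8 143.4]] [[302.9 144.9]]
0.9 [280. 175.] [286. 217.] centre [[283. 196.]] top [326.6 148.7] [328.7 165.7] topedge [[302.6 142.2]] [[302.8 143.5]]
flap left edge [array([[166., 225.]]), array([[173., 231.]])]
```

Everything agrees on θ ≈ 0.85 (flap edge, ring in the wrist view, ring in the top view). Now the path: retreat, lower in front of the frame, go in, then move sideways.

Run:
```python
from h import *
jog(bay([-200,-38,380]),YB+np.pi)
print(flap([-30,20,115],.85),bay([-200,-38,231]))
```

```text
t 4.75 pos [658.4  28.1 416. ] yaw -3.0317 F [-0.1  1.2 -1.9] w 21.2
jog [ 262.4 -103.3   36.8] [ 0.01 -0.18  0.57]
[668.26837252 -19.05123555 248.43647393] [ 408.79283678 -103.37684161  231.        ]
```

Call:
jog_arm:
  rows: [40, -15, 0, 0, 0, 0.6, 1, 80, -30, 0, 0, 0, 0.6, 1, 120, -47, 0, 0, 0, 0.6, 1, 160, -63, 0, 0, 0, 0.6, 1, 200, -79, 0, 0, 0, 0.6, 1]

```text
time: 5.25
ee_pos: [465.1, -70.9, 417.8]
eef_rot: [0.162, -3.137, -0.0]
contact_force: [1.1, -0.8, -1.0]
gripper_width: 21.1
```

Call:
jog_arm:
  rows: [30, -12, 5, 0, 0, 0, 1, 62, -24, 30, 0, 0, 0, 1, 62, -24, 80, 0, 0, 0, 1, 62, -24, 130, 0, 0, 0, 1, 62, -24, 160, 0, 0, 0, 1]

```text
time: 5.75
ee_pos: [405.7, -100.4, 255.0]
eef_rot: [0.161, -3.135, -0.001]
contact_force: [-0.1, -0.1, -1.1]
gripper_width: 21.3
```

Run:
```python
from h import *
jog(bay([-200,-38,231]),YB+np.pi);print(tobay(env.sense()["ee_pos"]))
```

```text
t 5.75 pos [ 405.7 -100.4  255. ] yaw -3.0391 F [-0.1 -0.1 -1.1] w 21.3
jog [-2.8 -3.3 24. ] [ 0.05 -0.13  0.14]
[-202.7507086   -34.71148063  255.02023071]
```

Call:
jog_arm:
  rows: [-3, -3, 12, 0, 0, 0, 1, -3, -3, 24, 0, 0, 0, 1, -30, -3, 24, 0, 0, 0, 1, -55, -3, 24, 0, 0, 0, 1, -75, -3, 24, 0, 0, 0, 1]

```text
time: 6.25
ee_pos: [485.1, -96.4, 235.2]
eef_rot: [-0.161, 3.136, -0.001]
contact_force: [0.2, -0.0, -1.4]
gripper_width: 21.2
```

Call:
jog_arm:
  rows: [-15, 0, 0, 0, 0, 0, 1, -30, 0, 0, 0, 0, 0, 1, -30, 0, 0, 0, 0, 0, 1, -30, 0, 0, 0, 0, 0, 1, -30, 0, 0, 0, 0, 0, 1]

```text
time: 6.75
ee_pos: [512.8, -93.8, 234.7]
eef_rot: [-0.16, 3.137, -0.0]
contact_force: [-0.0, 0.1, -1.4]
gripper_width: 21.1
```

Run:
```python
from h import *
import pickle
s=env.sense();A=R.from_rotvec(s["eef_rot"]).as_matrix()
pin=s["ee_pos"]+A@[-164,-22,-17.7];print("tcp bay",tobay(s["ee_pos"]),"pin bay",tobay(pin),s["contact_force"])
jog(bay([-97.4,-38,231]),YB+np.pi)
t=snap("top");w=snap("side")
a=cv2.resize(t["pixels"][125:205,280:400,::-1],(600,400),interpolation=cv2.INTER_CUBIC)
b=cv2.resize(w["pixels"][130:240,290:410,::-1],(600,550)[:2],interpolation=cv2.INTER_CUBIC)
c=snap("wrist")["pixels"][:,:,::-1]
cv2.imwrite("pics/m1.png",cv2.convertScaleAbs(np.hstack([cv2.resize(b,(400,367)),cv2.resize(c[:,100:500],(367,367))]),alpha=1.5))
```

```text
tcp bay [-95.5891281  -38.8083519  234.72074735] pin bay [ 68.45710348 -60.44442174 252.44091617] [-0.03869688  0.06880325 -1.43422157]
t 6.75 pos [512.8 -93.8 234.7] yaw -3.0394 F [-0.   0.1 -1.4] w 21.1
jog [1.8 0.8 3.7] [-0.01  0.01  0.13]
```

View pics/m1.png

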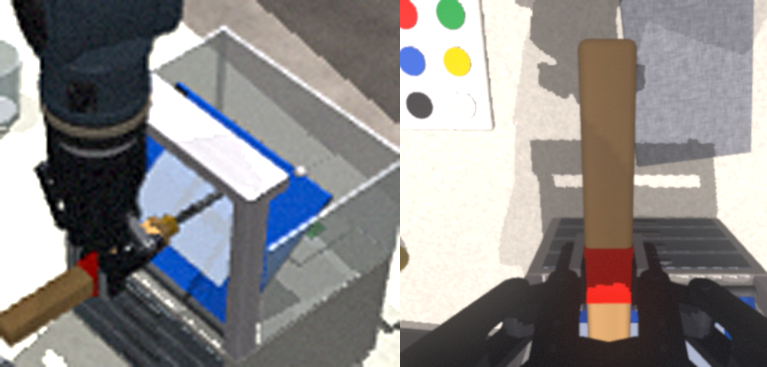

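The pole is in the opening, to the right of the ring. Correcting by 2 mm and 4 mm, then moving the pin sideways gently.

Call:
jog_arm:
  rows: [2, 1, 4, 0, 0, 0, 1, 2, 5, 4, 0, 0, 0, 1, 2, 9, 4, 0, 0, 0, 1, 2, 13, 4, 0, 0, 0, 1, 2, 17, 4, 0, 0, 0, 1]

```text
time: 7.4
ee_pos: [509.5, -76.8, 230.4]
eef_rot: [-0.16, 3.137, -0.0]
contact_force: [0.0, -0.1, -1.7]
gripper_width: 20.9
```

Call:
jog_arm:
  rows: [0, 5, 0, 0, 0, 0, 1, 0, 10, 0, 0, 0, 0, 1, 0, 15, 0, 0, 0, 0, 1, 0, 20, 0, 0, 0, 0, 1, 0, 20, 0, 0, 0, 0, 1]

```text
time: 7.9
ee_pos: [507.5, -56.7, 230.4]
eef_rot: [0.161, -3.137, -0.0]
contact_force: [0.5, 0.3, -1.0]
gripper_width: 21.2
```

```bash
cat >> h.py <<'E'
def st():
    s=env.sense();A=R.from_rotvec(s["eef_rot"]).as_matrix()
    print("t",round(s["time"],2),"pin bay",tobay(s["ee_pos"]+A@[-164,22,-17.7]).round(1),"F bay",(RB.T@s["contact_force"]).round(2),"M",np.round(s["moment"],2))
E
python3 - <<'E'
from h import *
st();t=snap("top");w=snap("side")
a=cv2.resize(t["pixels"][125:195,280:400,::-1],(400,233),interpolation=cv2.INTER_CUBIC)
b=cv2.resize(w["pixels"][130:240,290:410,::-1],(400,367),interpolation=cv2.INTER_CUBIC)
cv2.imwrite("pics/m2.png",cv2.convertScaleAbs(np.vstack([b,a]),alpha=1.5))
E
```

```text
t 7.9 pin bay [ 66.8  21.  248.1] F bay [ 0.48  0.3  -1.03] M [-0.03  0.02 -0.03]
```

View pics/m2.png

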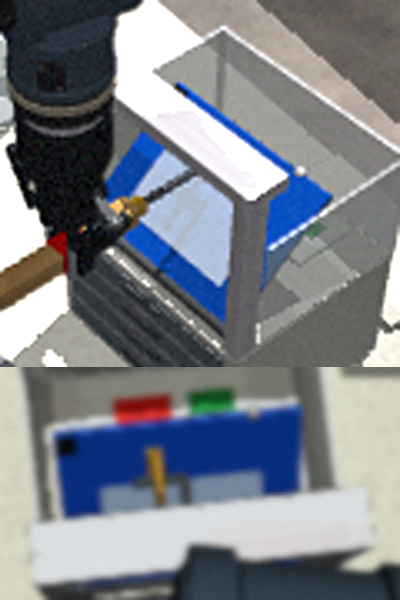

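The top crop shows the dark pin passing through the brass ring at (160,478), sticking out on both sides, and the force is near zero. Planning the arc pull.

```bash
cat >> h.py <<'E'
def pin(th,off=11):
    e=np.array([-30*np.cos(th)+115*np.sin(th),150+30*np.sin(th)+115*np.cos(th)])
    t=np.array([30*np.sin(th)+115*np.cos(th),30*np.cos(th)-115*np.sin(th)]);return e-off*t/np.hypot(*t)
E
python3 - <<'E'
from h import *
for th in np.arange(.85,-.01,-.05):
    p=pin(th);print(round(th,2),"tool dx",round(66.8-p[0],1),"dz",round(248.1-p[1],1))
E
```

```text
0.85 tool dx 9.3 dz -6.5
0.8 tool dx 14.6 dz -9.2
0.75 tool dx 20.0 dz -11.7
0.7 tool dx 25.6 dz -13.9
0.65 tool dx 31.2 dz -15.8
0.6 tool dx 37.0 dz -17.5
0.55 tool dx 42.8 dz -18.8
0.5 tool dx 48.7 dz -19.9
0.45 tool dx 54.6 dz -20.6
0.4 tool dx 60.5 dz -21.1
0.35 tool dx 66.5 dz -21.3
0.3 tool dx 72.5 dz -21.1
0.25 tool dx 78.4 dz -20.7
0.2 tool dx 84.3 dz -20.0
0.15 tool dx 90.2 dz -18.9
0.1 tool dx 96.0 dz -17.6
0.05 tool dx 101.8 dz -16.0
-0.0 tool dx 107.4 dz -14.1
```

Call:
jog_arm:
  rows: [2, 0, -1, 0, 0, 0, 1, 5, 0, -3, 0, 0, 0, 1, 7, 0, -5, 0, 0, 0, 1, 9, 0, -6, 0, 0, 0, 1, 11, 0, -7, 0, 0, 0, 1]

```text
time: 8.5
ee_pos: [496.9, -58.6, 237.5]
eef_rot: [-0.16, 3.137, -0.0]
contact_force: [4.7, 0.8, -3.3]
gripper_width: 21.0
```

Call:
jog_arm:
  rows: [2, 0, -1, 0, 0, 0, 1, 4, 0, -2, 0, 0, 0, 1, 6, 0, -3, 0, 0, 0, 1, 8, 0, -4, 0, 0, 0, 1, 10, 0, -5, 0, 0, 0, 1]

```text
time: 9.0
ee_pos: [486.4, -59.5, 242.4]
eef_rot: [0.16, -3.137, 0.0]
contact_force: [4.0, -0.5, -2.5]
gripper_width: 20.9
```

```bash
python3 -c "
from h import *
st()"
```

```text
t 9.0 pin bay [ 45.6  20.2 260. ] F bay [ 3.92 -0.93 -2.51] M [-0.03 -0.37 -0.14]
```

Contact is made and the flap draws at about 4 N. Continuing along the arc.

Call:
jog_arm:
  rows: [3, 0, -1, 0, 0, 0, 1, 6, 0, -2, 0, 0, 0, 1, 9, 0, -3, 0, 0, 0, 1, 12, 0, -4, 0, 0, 0, 1, 15, 0, -5, 0, 0, 0, 1]

```text
time: 9.5
ee_pos: [471.3, -61.0, 247.4]
eef_rot: [0.16, -3.137, 0.0]
contact_force: [3.2, 0.8, -3.6]
gripper_width: 21.2
```

Call:
jog_arm:
  rows: [3, 0, -1, 0, 0, 0, 1, 6, 0, -1, 0, 0, 0, 1, 9, 0, -2, 0, 0, 0, 1, 12, 0, -3, 0, 0, 0, 1, 15, 0, -3, 0, 0, 0, 1]

```text
time: 10.0
ee_pos: [456.4, -62.5, 250.3]
eef_rot: [0.16, -3.137, 0.0]
contact_force: [4.4, -0.2, -4.4]
gripper_width: 21.2
```

Call:
jog_arm:
  rows: [3, 0, 0, 0, 0, 0, 1, 6, 0, -1, 0, 0, 0, 1, 9, 0, -1, 0, 0, 0, 1, 12, 0, -1, 0, 0, 0, 1, 15, 0, -1, 0, 0, 0, 1]

```text
time: 10.5
ee_pos: [441.7, -64.1, 251.4]
eef_rot: [-0.16, 3.137, -0.0]
contact_force: [2.1, 0.5, -4.4]
gripper_width: 21.3
```

```bash
python3 -c "
from h import *
st()"
```

```text
t 10.5 pin bay [  0.7  20.1 269.2] F bay [ 2.12  0.3  -4.37] M [ 0.01 -0.36 -0.05]
```

Call:
jog_arm:
  rows: [3, 0, 0, 0, 0, 0, 1, 6, 0, 1, 0, 0, 0, 1, 9, 0, 1, 0, 0, 0, 1, 12, 0, 2, 0, 0, 0, 1, 14, 0, 2, 0, 0, 0, 1]

```text
time: 11.0
ee_pos: [427.7, -65.5, 249.4]
eef_rot: [-0.16, 3.137, -0.0]
contact_force: [2.6, -0.4, -0.9]
gripper_width: 21.0
```

```bash
python3 -c "
from h import *
st()"
```

```text
t 11.0 pin bay [-13.4  20.1 267.1] F bay [ 2.59 -0.62 -0.88] M [ 0.14 -0.55 -0.  ]
```

Call:
jog_arm:
  rows: [1.5, 0, 0, 0, 0, 0, 1, 3, 0, 0, 0, 0, 0, 1, 4, 0, 0.5, 0, 0, 0, 1, 5, 0, 0.5, 0, 0, 0, 1, 6, 0, 1, 0, 0, 0, 1]

```text
time: 11.5
ee_pos: [422.0, -66.1, 248.3]
eef_rot: [-0.16, 3.137, -0.0]
contact_force: [3.3, 0.8, 0.3]
gripper_width: 21.1
```

Call:
jog_arm:
  rows: [1, 0, 0, 0, 0, 0, 1, 2, 0, 0.5, 0, 0, 0, 1, 3, 0, 0.5, 0, 0, 0, 1, 4, 0, 1, 0, 0, 0, 1, 5, 0, 1, 0, 0, 0, 1]

```text
time: 12.0
ee_pos: [416.9, -66.6, 247.3]
eef_rot: [0.16, -3.137, 0.0]
contact_force: [3.7, 1.2, -2.1]
gripper_width: 20.9
```

Call:
jog_arm:
  rows: [0.6, 0, 0, 0, 0, 0, 1, 1.2, 0, 0, 0, 0, 0, 1, 1.8, 0, 0.5, 0, 0, 0, 1, 2.4, 0, 0.5, 0, 0, 0, 1, 3, 0, 0.5, 0, 0, 0, 1]

```text
time: 12.5
ee_pos: [415.7, -66.8, 247.3]
eef_rot: [-0.16, 3.134, 0.0]
contact_force: [11.6, 2.8, -2.9]
gripper_width: 21.3
```

Call:
jog_arm:
  rows: [0.2, 0, 0, 0, 0, 0, 1, 0.3, 0, 0, 0, 0, 0, 1, 0.4, 0, 0, 0, 0, 0, 1, 0.5, 0, 0, 0, 0, 0, 1, 0.6, 0, 0, 0, 0, 0, 1]

```text
time: 13.0
ee_pos: [415.5, -66.8, 247.3]
eef_rot: [-0.16, 3.134, 0.0]
contact_force: [11.1, 3.1, -3.0]
gripper_width: 21.0
```

Call:
jog_arm:
  rows: [0.2, 0, 0, 0, 0, 0, 1, 0.3, 0, 0, 0, 0, 0, 1, 0.4, 0, 0, 0, 0, 0, 1, 0.5, 0, 0, 0, 0, 0, 1, 0.6, 0, 0, 0, 0, 0, 1]

```text
time: 13.5
ee_pos: [414.6, -66.9, 247.2]
eef_rot: [-0.16, 3.134, 0.0]
contact_force: [11.7, 1.5, -3.9]
gripper_width: 21.0
```

```bash
python3 -c "
from h import *
st();print(env.sense()['eef_rot'])"
```

```text
t 13.5 pin bay [-26.6  20.1 265.4] F bay [11.79  0.34 -3.95] M [ 0.36 -1.83 -0.03]
[-1.60186904e-01  3.13411644e+00  1.48714536e-04]
```

Call:
jog_arm:
  rows: [0.3, 0, 0, 0, 0, 0, 1, 0.5, 0, 0, 0, 0, 0, 1, 0.7, 0, 0, 0, 0, 0, 1, 0.9, 0, 0, 0, 0, 0, 1, 1.1, 0, 0.3, 0, 0, 0, 1]

```text
time: 14.0
ee_pos: [413.6, -67.0, 246.9]
eef_rot: [-0.16, 3.134, 0.0]
contact_force: [11.6, 2.5, -3.1]
gripper_width: 21.0
```

Call:
jog_arm:
  rows: [0.3, 0, 0, 0, 0, 0, 1, 0.5, 0, 0, 0, 0, 0, 1, 0.7, 0, 0, 0, 0, 0, 1, 0.9, 0, 0, 0, 0, 0, 1, 1.1, 0, 0.3, 0, 0, 0, 1]

```text
time: 14.5
ee_pos: [410.3, -67.2, 246.0]
eef_rot: [0.16, -3.137, 0.0]
contact_force: [0.9, 0.1, -1.6]
gripper_width: 21.0
```

Snapped past the catch, and the force fell to about 1 N. Drawing on slowly to the stop.

Call:
jog_arm:
  rows: [0.5, 0, 0, 0, 0, 0, 1, 1, 0, 0.2, 0, 0, 0, 1, 1.5, 0, 0.3, 0, 0, 0, 1, 2, 0, 0.5, 0, 0, 0, 1, 2.5, 0, 0.6, 0, 0, 0, 1]

```text
time: 15.0
ee_pos: [407.9, -67.5, 245.6]
eef_rot: [0.16, -3.137, 0.0]
contact_force: [0.2, -0.4, -0.4]
gripper_width: 21.1
```

Call:
jog_arm:
  rows: [0.4, 0, 0, 0, 0, 0, 1, 0.8, 0, 0.2, 0, 0, 0, 1, 1.2, 0, 0.3, 0, 0, 0, 1, 1.6, 0, 0.4, 0, 0, 0, 1, 2, 0, 0.5, 0, 0, 0, 1]

```text
time: 15.5
ee_pos: [406.4, -67.7, 245.2]
eef_rot: [-0.16, 3.137, -0.0]
contact_force: [2.2, 0.2, -1.3]
gripper_width: 21.2
```

Call:
jog_arm:
  rows: [0.2, 0, 0, 0, 0, 0, 1, 0.4, 0, 0, 0, 0, 0, 1, 0.6, 0, 0, 0, 0, 0, 1, 0.8, 0, 0, 0, 0, 0, 1, 1, 0, 0.2, 0, 0, 0, 1]

```text
time: 16.0
ee_pos: [405.1, -67.8, 244.9]
eef_rot: [0.16, -3.137, 0.0]
contact_force: [2.5, 0.5, -3.0]
gripper_width: 21.4
```

```bash
python3 -c "
from h import *
st();print(env.sense()['eef_rot'])"
```

```text
t 16.0 pin bay [-36.1  20.  262.6] F bay [ 2.49  0.21 -3.  ] M [ 0.11 -0.41 -0.03]
[ 1.59909101e-01 -3.13743517e+00  1.88603659e-04]
```

Still drawing at friction force.

Call:
jog_arm:
  rows: [0.2, 0, 0, 0, 0, 0, 1, 0.4, 0, 0, 0, 0, 0, 1, 0.6, 0, 0, 0, 0, 0, 1, 0.8, 0, 0.2, 0, 0, 0, 1, 1, 0, 0.4, 0, 0, 0, 1]

```text
time: 16.5
ee_pos: [404.4, -67.9, 244.6]
eef_rot: [-0.16, 3.137, -0.0]
contact_force: [4.7, 1.1, -2.0]
gripper_width: 21.2
```

Call:
jog_arm:
  rows: [0.2, 0, 0, 0, 0, 0, 1, 0.4, 0, 0, 0, 0, 0, 1, 0.6, 0, 0, 0, 0, 0, 1, 0.8, 0, 0.2, 0, 0, 0, 1, 1, 0, 0.3, 0, 0, 0, 1]

```text
time: 17.0
ee_pos: [404.1, -68.0, 244.5]
eef_rot: [-0.16, 3.136, -0.0]
contact_force: [7.8, 1.5, -2.3]
gripper_width: 21.1
```

The position has stopped while the force builds, so it is at the stop. Adding a little, then holding.

Call:
jog_arm:
  rows: [0.2, 0, 0, 0, 0, 0, 1, 0.4, 0, 0, 0, 0, 0, 1, 0.6, 0, 0, 0, 0, 0, 1, 0.6, 0, 0, 0, 0, 0, 1, 0.6, 0, 0, 0, 0, 0, 1]

```text
time: 17.5
ee_pos: [404.1, -68.0, 244.6]
eef_rot: [-0.16, 3.135, 0.0]
contact_force: [9.8, 1.5, -2.7]
gripper_width: 20.9
```

Call:
jog_arm:
  rows: [0, 0, 0, 0, 0, 0, 1, 0, 0, 0, 0, 0, 0, 1, 0, 0, 0, 0, 0, 0, 1, 0, 0, 0, 0, 0, 0, 1, 0, 0, 0, 0, 0, 0, 1]

```text
time: 18.0
ee_pos: [404.0, -68.0, 244.6]
eef_rot: [-0.16, 3.135, 0.0]
contact_force: [9.5, 2.1, -2.1]
gripper_width: 21.2
```

Call:
jog_arm:
  rows: [0.2, 0, 0, 0, 0, 0, 1, 0.2, 0, 0, 0, 0, 0, 1, 0.2, 0, 0, 0, 0, 0, 1, 0.2, 0, 0, 0, 0, 0, 1, 0.2, 0, 0, 0, 0, 0, 1]

```text
time: 18.5
ee_pos: [404.0, -68.0, 244.6]
eef_rot: [-0.16, 3.134, 0.0]
contact_force: [10.0, 2.2, -3.2]
gripper_width: 21.1
```

Call:
jog_arm:
  rows: [0, 0, 0, 0, 0, 0, 1, 0, 0, 0, 0, 0, 0, 1, 0, 0, 0, 0, 0, 0, 1, 0, 0, 0, 0, 0, 0, 1, 0, 0, 0, 0, 0, 0, 1]

```text
time: 19.0
ee_pos: [404.0, -68.0, 244.6]
eef_rot: [-0.16, 3.134, 0.0]
contact_force: [10.2, 1.9, -3.1]
gripper_width: 21.3
```

```bash
python3 -c "
from h import *
st();print(env.sense()['eef_rot'])"
```

```text
t 19.0 pin bay [-37.3  20.  262.8] F bay [10.32  0.83 -3.14] M [ 0.38 -1.61 -0.03]
[-1.60118069e-01  3.13437499e+00  1.31357535e-04]
```

Held at about 10 N for 1.5 s. Relaxing the pin to the ring's centre, then drawing it out sideways.

Call:
jog_arm:
  rows: [-2, 0, 0, 0, 0, 0, 1, -4, 0, -1, 0, 0, 0, 1, -7, 0, -2, 0, 0, 0, 1, -10, 0, -3, 0, 0, 0, 1, -11, 0, -3, 0, 0, 0, 1]

```text
time: 19.5
ee_pos: [413.5, -67.0, 247.3]
eef_rot: [0.16, -3.137, 0.0]
contact_force: [0.2, -0.2, -1.5]
gripper_width: 21.7
```

```bash
python3 -c "
from h import *
st();print(pin(.03,0))"
```

```text
t 19.5 pin bay [-27.7  20.  264.9] F bay [ 0.2  -0.18 -1.54] M [ 0.02 -0.01 -0.04]
[-26.53701849 265.84811889]
```

Centred with no force. Moving out.

Call:
jog_arm:
  rows: [0, -4, 0, 0, 0, 0, 1, 0, -8, 0, 0, 0, 0, 1, 0, -12, 0, 0, 0, 0, 1, 0, -16, 0, 0, 0, 0, 1, 0, -20, 0, 0, 0, 0, 1]

```text
time: 20.0
ee_pos: [415.3, -87.3, 247.2]
eef_rot: [0.16, -3.137, 0.0]
contact_force: [-0.2, -0.0, -1.7]
gripper_width: 21.0
```

Call:
jog_arm:
  rows: [0, -5, 0, 0, 0, 0, 1, 0, -10, 0, 0, 0, 0, 1, 0, -15, 0, 0, 0, 0, 1, 0, -20, 0, 0, 0, 0, 1, 0, -24, 0, 0, 0, 0, 1]

```text
time: 20.5
ee_pos: [417.8, -111.2, 247.2]
eef_rot: [0.16, -3.137, 0.0]
contact_force: [0.4, -1.4, -0.7]
gripper_width: 21.3
```

Run:
```python
from h import *
st();t=snap("top");w=snap("side")
a=cv2.resize(t["pixels"][125:205,280:400,::-1],(400,267),interpolation=cv2.INTER_CUBIC)
b=cv2.resize(w["pixels"][130:230,290:410,::-1],(400,333),interpolation=cv2.INTER_CUBIC)
cv2.imwrite("pics/m3.png",cv2.convertScaleAbs(np.vstack([b,a]),alpha=1.5))
```

```text
t 20.5 pin bay [-27.8 -24.4 264.9] F bay [ 0.24 -1.47 -0.74] M [-0.01  0.03  0.03]
```

View pics/m3.png

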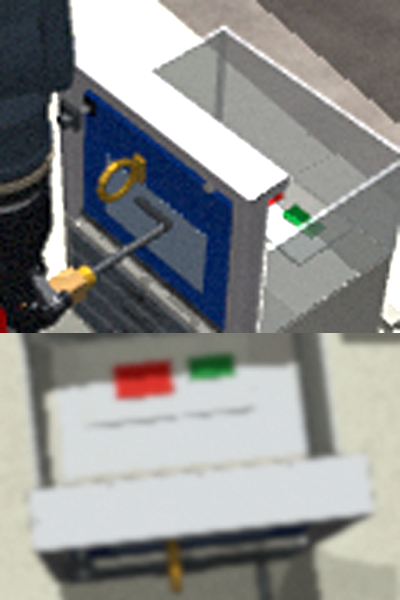

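The flap is shut, the ring is empty and the pin is well clear of it. Backing out, then going to the rest.

Call:
jog_arm:
  rows: [20, 0, 0, 0, 0, 0, 1, 45, 0, 0, 0, 0, 0, 1, 65, 0, -10, 0, 0, 0, 1, 65, 0, -40, 0, 0, 0, 1, 65, 0, -60, 0, 0, 0, 1]

```text
time: 21.1
ee_pos: [352.5, -117.3, 308.7]
eef_rot: [-0.159, 3.137, -0.001]
contact_force: [0.8, 0.4, -0.9]
gripper_width: 21.1
```

Run:
```python
from h import *
jog([380,100,300],3.0295*-1);jog([442.4,327.6,150],-3.027)
```

```text
t 21.1 pos [ 352.5 -117.3  308.7] yaw -3.0402 F [ 0.8  0.4 -0.9] w 21.1
jog [-49.3 213.4   8.7] [-0.03  0.05 -0.61]
t 21.1 pos [ 352.5 -117.3  308.7] yaw -3.0402 F [ 0.8  0.4 -0.9] w 21.1
jog [-134.3  433.6  158.7] [-0.03  0.05 -0.75]
```

Call:
jog_arm:
  rows: [-10, 43, 2, 0, 0, -0.7, 1, -20, 86, 4, 0, 0, -0.7, 1, -30, 128, 6, 0, 0, -0.7, 1, -40, 171, 8, 0, 0, -0.7, 1, -49, 213, 8, 0, 0, -0.7, 1]

```text
time: 21.6
ee_pos: [379.9, 101.4, 299.2]
eef_rot: [-0.179, 3.136, -0.0]
contact_force: [0.4, -0.7, -1.7]
gripper_width: 21.0
```

Call:
jog_arm:
  rows: [-16, 44, 10, 0, 0, 0, 1, -32, 88, 20, 0, 0, 0, 1, -48, 132, 40, 0, 0, 0, 1, -64, 176, 60, 0, 0, 0, 1, -80, 215, 80, 0, 0, 0, 1]

```text
time: 22.1
ee_pos: [435.1, 324.6, 218.5]
eef_rot: [-0.18, 3.136, 0.001]
contact_force: [1.4, -1.2, -1.3]
gripper_width: 21.1
```

Run:
```python
from h import *
jog([442.4,327.6,90],-3.027)
```

```text
t 22.1 pos [435.1 324.6 218.5] yaw -3.0267 F [ 1.4 -1.2 -1.3] w 21.1
jog [ -7.5   2.1 128.5] [0.02 0.02 0.02]
```

Call:
jog_arm:
  rows: [-7, 2, 40, 0, 0, 0, 1, -7, 2, 80, 0, 0, 0, 1, -7, 2, 118, 0, 0, 0, 1, -7, 2, 128, 0, 0, 0, 1, -7, 2, 128, 0, 0, 0, 1]

```text
time: 22.6
ee_pos: [441.1, 324.5, 90.2]
eef_rot: [0.179, -3.134, 0.003]
contact_force: [-0.5, -0.2, -0.6]
gripper_width: 20.9
```

Run:
```python
from h import *
jog([442.4,327.6,43.6],-3.027)
d=snap("wrist");d["pixels"]=cv2.convertScaleAbs(d["pixels"],alpha=1.3);save(d,"w3.png")
```

```text
t 22.6 pos [441.1 324.5  90.2] yaw -3.0274 F [-0.5 -0.2 -0.6] w 20.9
jog [-1.7  3.  46.6] [-0.09 -0.15 -0.02]
```

View pics/w3.png

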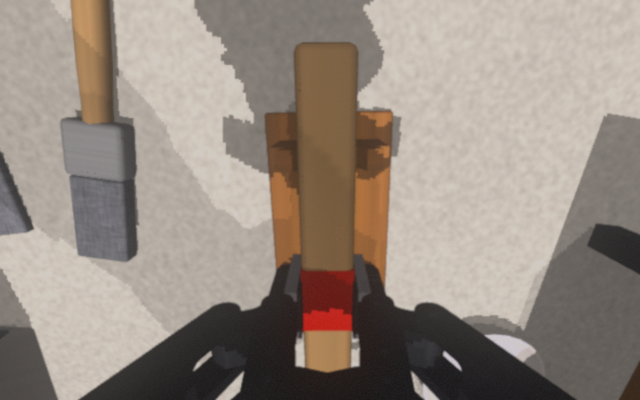

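The wrist view shows the handle centred over the rest's fork prongs (columns about 288 and 370, handle at 327). I correct 3 mm and lower.

Call:
jog_arm:
  rows: [-1, 3, 10, 0, 0, 0, 1, -1, 3, 20, 0, 0, 0, 1, -1, 3, 28, 0, 0, 0, 1, -1, 3, 35, 0, 0, 0, 1, -1, 3, 40, 0, 0, 0, 1]

```text
time: 23.15
ee_pos: [442.4, 327.9, 50.5]
eef_rot: [0.179, -3.136, 0.001]
contact_force: [-1.0, 0.1, -1.9]
gripper_width: 21.3
```

Call:
jog_arm:
  rows: [0, 0, 2, 0, 0, 0, 1, 0, 0, 4, 0, 0, 0, 1, 0, 0, 5.5, 0, 0, 0, 1, 0, 0, 6, 0, 0, 0, 1, 0, 0, 6, 0, 0, 0, 1]

```text
time: 23.65
ee_pos: [442.7, 328.1, 45.3]
eef_rot: [-0.179, 3.136, -0.0]
contact_force: [-0.1, 0.4, -1.3]
gripper_width: 21.0
```

Call:
jog_arm:
  rows: [0, 0, 0.5, 0, 0, 0, 1, 0, 0, 1, 0, 0, 0, 1, 0, 0, 1.5, 0, 0, 0, 1, 0, 0, 2, 0, 0, 0, 1, 0, 0, 2, 0, 0, 0, 1]

```text
time: 24.15
ee_pos: [442.6, 328.1, 43.3]
eef_rot: [-0.179, 3.136, -0.0]
contact_force: [-1.5, -0.6, 1.5]
gripper_width: 21.1
```

Seated at the original height, with the upward force just appearing. Opening the jaws.

Call:
jog_arm:
  rows: [0, 0, 0, 0, 0, 0, 0.6, 0, 0, 0, 0, 0, 0, 0.3, 0, 0, 0, 0, 0, 0, 0, 0, 0, 0, 0, 0, 0, 0, 0, 0, 0, 0, 0, 0, 0]

```text
time: 24.65
ee_pos: [442.6, 328.1, 43.2]
eef_rot: [0.179, -3.136, 0.0]
contact_force: [0.4, -0.8, -0.8]
gripper_width: 85.3
```

Call:
jog_arm:
  rows: [0, 0, 0, 0, 0, 0, 0, 0, 0, 0, 0, 0, 0, 0, 0, 0, -10, 0, 0, 0, 0, 0, 0, -35, 0, 0, 0, 0, 0, 0, -60, 0, 0, 0, 0]

```text
time: 25.15
ee_pos: [442.3, 327.9, 104.2]
eef_rot: [0.179, -3.136, 0.001]
contact_force: [-0.4, -0.5, 0.3]
gripper_width: 85.4
```

Call:
jog_arm:
  rows: [0, 0, -40, 0, 0, 0, 0, 0, 0, -80, 0, 0, 0, 0, 0, 0, -80, 0, 0, 0, 0, 0, 0, -80, 0, 0, 0, 0, 0, 0, -80, 0, 0, 0, 0]

```text
time: 25.65
ee_pos: [442.1, 327.7, 182.6]
eef_rot: [0.179, -3.136, 0.001]
contact_force: [-0.1, -0.1, -0.3]
gripper_width: 85.6
```

Run:
```python
from h import *
import pickle
print(env.sense()["ee_pos"],env.sense()["gripper_width"])
d=snap("wrist");h=cv2.cvtColor(d["pixels"],cv2.COLOR_RGB2HSV)
m=(((h[...,0]<6)|(h[...,0]>174))&(h[...,1]>160)&(h[...,2]>60)).astype(np.uint8)
_,l,stt,c=cv2.connectedComponentsWithStats(m)
i=1+np.argmax(stt[1:,4]);u=np.argwhere(l==i)[:,::-1];P=onz(d,u,72);print(P.mean(0),cv2.minAreaRect(P[:,:2].astype(np.float32)))
w=snap("side");a=w["pixels"][130:240,200:410,::-1]
cv2.imwrite("pics/m4.png",cv2.convertScaleAbs(np.vstack([cv2.resize(a,(525,275),interpolation=cv2.INTER_CUBIC),cv2.resize(d["pixels"][:,:,::-1],(525,320))]),alpha=1.4))
```

```text
[442.13364899 327.74684421 182.58387167] 85.57702020486629
[441.68963319 327.43077314  72.        ] ((441.9354248046875, 327.13507080078125), (28.80991554260254, 22.0446834564209), 7.346191883087158)
```

View pics/m4.png

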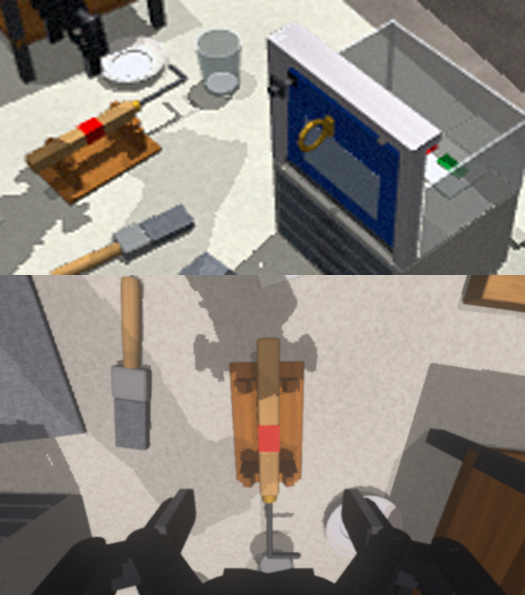

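The pole lies in both forks, with its band at (441.7, 327.4) against (441.3, 328.2) at the start. The flap is shut, the other things are in place, and the gripper is free above. Handing in.

```bash
python3 -c "
from h import *
print(sign_off())"
```

```text
the job is handed in; nothing more can be done
None
```

The flap is shut on its stop, the pole is back in its rest, and I handed the job in at about 25.7 s of the 72 s allowed. No verdict was reported.

- **Hooking:** I gripped the pole by its red band and put the pin through the ring sideways. The pictures put the flap at about 0.85 rad then, and a top picture shows the pin through the ring.
- **Drawing:** It drew at about 3–5 N. The highest reading, taken at the catch, was 12–13 N, and after the snap I went slowly to the stop. I read force only at the end of each half-second move, so a brief higher peak or the flap's speed at the snap could have gone unseen.
- **Holding:** I held it against the stop at about 10 N for 1.5 s or more, by the hook only. Going by the pin's position, the flap was then at about 0.03 rad.
- **Last checks:** In the last pictures the flap is upright with its ring empty, and the pole lies in both forks. Its red band is within 1 mm of where it started horizontally, and its direction is within about 0.01–0.02 rad. I did not measure the band's height after release; the gripper let go at the height where it had picked the pole up.
- **Other things:** The jar, dish and brush look unmoved, by eye in the last pictures. The paint bottles and the cup were not in those pictures, but I noticed no contact on the way. The open gripper hung about 140 mm above the rest, touching nothing.

No check failed or disagreed.

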